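# Turn out the desk case: markers to the pen cup, small things in, lid shut

## Robot

A 7-joint arm with a two-finger parallel gripper is mounted at the origin on the work surface; the furniture and walls round the work are solid. World frame = base frame: x ahead of the robot, y to its left, z up, the work surface at z = 0. Lengths are in m, angles in rad, forces in N, time in s.
With the tool pointing down it reaches from about 0.4 to 0.85 m from the base axis. Payload 4.5 kg.
Tool frame: the origin (TCP) lies midway between the tips of the shut fingers; the grasp point (between the pads) lies 19 mm behind it; z points along the fingers, y is the line along which they close (so a half turn about z gives the same grasp; the last joint's range is limited). The gripper opens to 88 mm and grips with 3 to 60 N. Pads are 18 mm wide; open, the fingers measure 123 mm over their backs; the gripper's body (75 mm by 187 mm) begins 45 mm behind the grasp point.
Start: joints at [1.208, 0.689, -0.195, 1.565, 0.157, 0.902, -0.215], TCP at [0.242, -0.576, 0.239] pointing down, gripper open.
Joint ranges: [-3.01, 3.01], [-0.46, 2.08], [-1.47, 1.51], [0.13, 2.56], [-1, 4.14], [0.04, 2.09], [-2.66, 2.66]. Speed limits (rad/s): [2.57, 2.57, 3.14, 3.14, 3.14, 3.14, 3.14].

## Interface

Orientations are given as a unit quaternion [w, x, y, z].
In Python, from plant import env gives the robot as it stands.
- The arm moves only by the shell command python3 -m jog 'ROWS' [FORCE]. ROWS is JSON, a list of rows, each a list of 3 entries, a list of its own where there are three numbers: the shift along the tool's x, y, z in mm, then the turn, a rotation vector about the tool's x, y, z in degrees, then the closure, from 0 (fully open) to 1 (shut). A call has 1 to 5 rows; each row is the pose to reach, as a shift and turn from the pose commanded when the call began, along the tool's axes at that moment; what a row does not reach only later rows make up. A row lasts 1/10 s, in which the tool goes at most 50 mm and 8.59 degrees, less where a joint would pass 70% of its speed; a pose out of reach is approached as far as the arm can. A call with a gripper value outside its range is refused whole. The fingers move at their own pace and stop on an object; FORCE is the grip in N (left out, the last holds). Time passes only in rows, so rows that repeat a pose let the fingers close. It gives the time, the measured TCP pose, the force, the opening and the grip force at its end, in the units of the state.
- env.state(): the state, without advancing time (a new reading comes with each control period).
- env.read_camera(name): name is "side" or "top"; returns a dict with "color" (400x640x3 uint8, red, green, blue), "camera_matrix" (3x3 intrinsics, pixels), "k1" (the pictures are not rectified: a ray, as slopes to the right and down, at radius r is drawn at 1 + k1 r^2 times it, then the intrinsics apply), "world_to_cam" (4x4, takes a point from world to camera coordinates). Camera axes: x right, y up, looking along -z (the intrinsics and any distortion apply to the point x, -y, -z); pixel columns grow to the right and rows downward; lengths in m; the calibration is good to about 2 mm. A picture is of the moment at which its call begins. There is no depth.
- env.finish_job(): hands the job in; it is judged then, once.
The state is a dict: "t": time; "q": joint angles; "joint_velocities": joint speeds; "effort": joint torques, N m; "ee_pos": TCP position; "eef_rot": TCP orientation; "wrist_force": force on the tool from outside, world axes, zero at the start; "torque": the same for the moment, N m; "finger_gap": opening from 0.0 (shut) to 1.0 (fully open); "gripper_force": force on a finger pad.
Only numpy, scipy, OpenCV 4.12 (cv2) and the standard library are available. Lean on these libraries where they do the work, as an engineer would, in place of code of your own. Each camera call takes 0.05 s, during which the arm holds its last target. There are 200 camera calls.

## Task

Swing the lid of the desk case open until it stays open by itself, take out all the highlighter markers and stand them in the black pen cup, each the same way up as it stood in the case and leaning against the cup's raised side. Put the loose erasers and the USB stick into the open tray at the front of the case, then shut the lid fully. Leave the sticky-note pad and the roll of tape where they are and do not tip the pen cup over.

Things in the scene. Friction and masses are not known exactly. Their poses are not given: they have to be found in the camera images.
- case: grey flip-top desk case fixed to the desk, 136 x 136 mm, body 60 mm high with 4 mm walls and floor; shut with its lid 144 mm. Origin under its centre; x points to its hinge side (away from the robot), y across. Rear: a black block, 50 mm high, with three 18 x 16 mm wells (x by y) at x = +27 mm, y = -46, 0 and +46 mm, open down to the 4 mm floor. Front: an open tray.
- bay (a point): centre of the floor of the case's front tray (4 mm above the desk). The tray is 73 mm deep along the case's x and 128 mm wide along y; front and side walls rise 56 mm over its floor, the block behind it 46 mm.
- lid (a joint): hinge of the case's deep lid (light grey, 84 mm high, 136 x 136 mm, about 0.25 kg, free hinge with some damping): 0 shut, grows as it opens, stop at 1.7 rad. Past about 1.0 rad it falls open by itself and stays at the stop; below that it falls shut. Open, its top edge stands 200 mm above the desk and it reaches 110 mm behind the hinge.
- lid_hinge (a point): middle of the lid's hinge line, at the top of the case's rear wall: 68 mm behind the case's centre, 60 mm above the desk; its y axis is the hinge line. It does not turn with the lid.
- lid_bar (a point): middle of the steel grab bar on the lid: a 10 mm round bar, 80 mm long along the case's y, standing 36 mm off the lid's top near the front. Shut, it lies 112 mm in front of the hinge line and 120 mm above it; it swings about the hinge with the lid (towards +x of the case as the lid opens). Its frame turns with the lid.
- cup: loose black square pen cup, about 0.65 kg, open on top, 76 x 98 mm outside, 4 mm walls and floor (inside 68 mm along its x, 90 mm along its y). Three sides are 64 mm high; the raised side, at its +x, is 90 mm high. Origin under its centre.
- marker_a: yellow highlighter marker, 126 mm long, 14 x 12 mm in section, 18 g; at the start it stands upright in one of the case's three wells. Origin at mid-length in the middle of one 14 mm wide face; its y axis runs along it towards the end that stands up, z points through the 12 mm thickness (which lies across the case at the start). May be absent.
- marker_b: yellow highlighter marker, 126 mm long, 14 x 12 mm in section, 18 g; at the start it stands upright in one of the case's three wells. Origin at mid-length in the middle of one 14 mm wide face; its y axis runs along it towards the end that stands up, z points through the 12 mm thickness (which lies across the case at the start). May be absent.
- marker_c: yellow highlighter marker, 126 mm long, 14 x 12 mm in section, 18 g; at the start it stands upright in one of the case's three wells. Origin at mid-length in the middle of one 14 mm wide face; its y axis runs along it towards the end that stands up, z points through the 12 mm thickness (which lies across the case at the start). May be absent.
- marker_a_top (a point): middle of the end of this marker that stands up in the case; axes as the marker's
- marker_a_foot (a point): middle of the lower end of this marker; axes as the marker's
- marker_b_top (a point): middle of the end of this marker that stands up in the case; axes as the marker's
- marker_b_foot (a point): middle of the lower end of this marker; axes as the marker's
- marker_c_top (a point): middle of the end of this marker that stands up in the case; axes as the marker's
- marker_c_foot (a point): middle of the lower end of this marker; axes as the marker's
- eraser_1: loose eraser in a sleeve, 42 x 23 x 14 mm (x, y, z), lying on the desk right of the case, 20 g. Origin at the centre of its underside. May be absent.
- eraser_2: loose eraser in a sleeve, 42 x 23 x 14 mm (x, y, z), lying on the desk right of the case, 20 g. Origin at the centre of its underside. May be absent.
- usb: loose dark USB stick, 54 x 18 x 8 mm (x, y, z), plug at its +x end, lying on the desk right of the case, 15 g. Origin at the centre of its underside. May be absent.
- note_pad: bystander: yellow pad of sticky notes, 75 x 75 mm, to be left alone; a flat 22 mm stack of papers lies left of it, behind the erasers and the case. Origin at the centre of its underside.
- tape: bystander: white roll of tape lying flat, 49 mm across, 18 mm high, to be left alone. Origin at the centre of its underside.
There are look-alikes about, which are no part of the job. Of the things like the case, leave any that is pink; of the rest the smaller one is meant.

How it is judged:
On the way, in this order (a step that is already met when the one before it is completed fails the run):
1. the lid has been swung past its balance and stands open by itself (value of joint lid above 1.4 rad and contact force between the fingers and lid below 0.2 N), for 0.5 s.
2. with the lid open, every marker leans in the cup and every eraser and USB stick lies in the front tray (value of joint lid above 1 rad and x of marker_a_foot in the frame of cup between -0.036 and 0.036 m and y of marker_a_foot in the frame of cup between -0.047 and 0.047 m and z of each of marker_a_foot, marker_b_foot, marker_c_foot in the frame of cup below 0.03 m and z of each of marker_a_top, marker_b_top, marker_c_top in the frame of cup above 0.08 m and x of each of marker_a_top, marker_b_top, marker_c_top in the frame of cup above 0.015 m and angle between each of marker_a_top, marker_b_top, marker_c_top's own y axis and vertical above 0.14 rad and linear speed of each of marker_a, marker_b, marker_c, eraser_1, eraser_2, usb below 0.03 m/s and x of marker_b_foot in the frame of cup between -0.036 and 0.036 m and y of marker_b_foot in the frame of cup between -0.047 and 0.047 m and x of marker_c_foot in the frame of cup between -0.036 and 0.036 m and y of marker_c_foot in the frame of cup between -0.047 and 0.047 m and x of eraser_1 in the frame of case between -0.068 and 0.012 m and y of eraser_1 in the frame of case between -0.066 and 0.066 m and z of eraser_1 in the frame of case between -0.01 and 0.055 m and x of eraser_2 in the frame of case between -0.068 and 0.012 m and y of eraser_2 in the frame of case between -0.066 and 0.066 m and z of eraser_2 in the frame of case between -0.01 and 0.055 m and x of usb in the frame of case between -0.068 and 0.012 m and y of usb in the frame of case between -0.066 and 0.066 m and z of usb in the frame of case between -0.01 and 0.055 m and angle between cup's own z axis and vertical below 0.15 rad), for 0.3 s.
At the end, for the whole second after the job is handed in: The lid is shut (within 0.06 rad); every marker stands the right way up in the upright cup, foot on its floor, leaning at least 8 degrees with its top over by the raised side (15 mm or more past the middle); every eraser and the USB stick lie in the case's front tray (value of joint lid below 0.06 rad and velocity of joint lid below 0.05 rad/s and x of marker_a_foot in the frame of cup between -0.036 and 0.036 m and y of marker_a_foot in the frame of cup between -0.047 and 0.047 m and z of each of marker_a_foot, marker_b_foot, marker_c_foot in the frame of cup below 0.03 m and z of each of marker_a_top, marker_b_top, marker_c_top in the frame of cup above 0.08 m and x of each of marker_a_top, marker_b_top, marker_c_top in the frame of cup above 0.015 m and angle between each of marker_a_top, marker_b_top, marker_c_top's own y axis and vertical above 0.14 rad and linear speed of each of marker_a, marker_b, marker_c, eraser_1, eraser_2, usb below 0.03 m/s and x of marker_b_foot in the frame of cup between -0.036 and 0.036 m and y of marker_b_foot in the frame of cup between -0.047 and 0.047 m and x of marker_c_foot in the frame of cup between -0.036 and 0.036 m and y of marker_c_foot in the frame of cup between -0.047 and 0.047 m and x of eraser_1 in the frame of case between -0.068 and 0.012 m and y of eraser_1 in the frame of case between -0.066 and 0.066 m and z of eraser_1 in the frame of case between -0.01 and 0.055 m and x of eraser_2 in the frame of case between -0.068 and 0.012 m and y of eraser_2 in the frame of case between -0.066 and 0.066 m and z of eraser_2 in the frame of case between -0.01 and 0.055 m and x of usb in the frame of case between -0.068 and 0.012 m and y of usb in the frame of case between -0.066 and 0.066 m and z of usb in the frame of case between -0.01 and 0.055 m and angle between cup's own z axis and vertical below 0.15 rad); the robot touches nothing.
It fails at once if the sticky-note pad or the tape is shifted by more than 3 cm (distance of any of note_pad, tape from where it was at the start of the episode above 0.03 m).
It fails at once if the pen cup is tipped over (angle between cup's own z axis and vertical above 0.6 rad).
Of marker_a, marker_b, marker_c only 2 to 3 are there at a start; the rules pass over those that are not, and their reading is None.
Of eraser_1, eraser_2, usb only 2 to 3 are there at a start; the rules pass over those that are not, and their reading is None.
At some moment in a run one of eraser_1, eraser_2, usb may be knocked a few centimetres aside while the robot is not near it.
It also fails if it takes over 210 s, if anything falls off the work surface, if the arm or the gripper's body presses on something with over 40 N, if the wrist force passes 120 N, or if a joint passes its speed limit or range.

## Working session

There is one attempt and no reset: what is moved stays moved. The work goes in short steps, Python scripts to look and compute and a shell command to move; the robot and the scene stay as the last step left them, time stands still between calls to the robot, and variables do not carry over. Pictures are saved under pics/ and viewed, at most 16 in all, crops included, and the job is handed in when it is done.

```bash
ls; mkdir -p pics; python3 - <<'E'
from plant import env
import cv2
for n in("side","top"):
    r=env.read_camera(n); cv2.imwrite(f"pics/{n}0.png",r["color"][:,:,::-1]); print(n,r["camera_matrix"].tolist(),r["k1"],r["world_to_cam"].round(4).tolist())
print(env.state())
E
```

```text
pics
side [[494.6436397979257, 0.0, 321.2062139047546], [0.0, 494.6436397979257, 196.09730529919955], [0.0, 0.0, 1.0]] 0.017365199743438055 [[0.9529, -0.3032, 0.0002, -0.3845], [0.1996, 0.6278, 0.7523, -0.1406], [-0.2283, -0.7168, 0.6588, -1.5165], [0.0, 0.0, 0.0, 1.0]]
top [[420.2201149747321, 0.0, 322.8998250370233], [0.0, 420.2201149747321, 201.77845173748597], [0.0, 0.0, 1.0]] -0.014752485445753877 [[-0.429, -0.9033, 0.0019, 0.1569], [0.6994, -0.3308, 0.6335, -0.3882], [-0.5717, 0.2731, 0.7737, -1.1829], [0.0, 0.0, 0.0, 1.0]]
{'t': 0.1, 'q': array([ 1.20778953,  0.68990603, -0.19452281,  1.56620969,  0.15731223,
        0.90249939, -0.21512162]), 'joint_velocities': array([ 0.00240525, -0.00077403,  0.00017691, -0.00305047,  0.0007541 ,
       -0.0004239 ,  0.00060967]), 'effort': array([-2.96604820e-03, -5.28499174e+01, -1.27132941e+00, -1.53835684e+01,
       -5.25315839e-02,  1.99581518e-03,  7.49242554e-05]), 'ee_pos': array([ 0.24129213, -0.5759442 ,  0.2379947 ]), 'eef_rot': array([-7.84511192e-04,  9.80376220e-01,  1.97133971e-01, -2.21440835e-04]), 'wrist_force': array([-0.65206019,  0.83231022, -0.5583152 ]), 'torque': array([ 0.00795341,  0.00326419, -0.0106342 ]), 'gripper_force': 0.0, 'finger_gap': 0.9994499155117448}
```

View pics/side0.png

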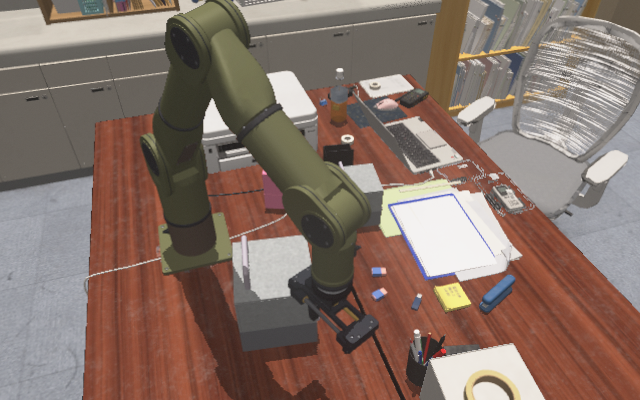

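View pics/top0.png

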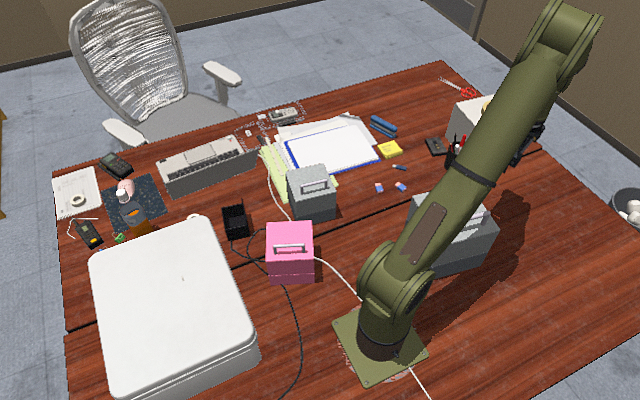

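The side picture shows the arm and a large grey case at (275,290), partly hidden, with a small grey case at (360,195) behind it. The erasers are at (379,271) and (380,294), the USB at (417,300) and the pad at (452,296). The top picture shows the small grey case at (313,190), the pink one at (290,250), the large grey one at (450,235), a black cup at (235,220) and a pad at (390,149).

Case candidates in the top picture:
- (313,190): grey and small.
- (450,235): grey and large.
- (290,250): pink, so excluded.

The small grey one at (313,190) is the one meant. I'll confirm it in an enlarged crop.

```bash
cat > h.py <<'E'
import numpy as np, cv2
from scipy.spatial.transform import Rotation as R
from plant import env
def cam(n): return env.read_camera(n)
def ray(c,u,v):
    K=c["camera_matrix"]; d=np.array([(u-K[0,2])/K[0,0],(v-K[1,2])/K[1,1]]); s=d.copy()
    for _ in range(8): s=d/(1+c["k1"]*(s@s))
    W=c["world_to_cam"]; r=W[:3,:3].T@np.array([s[0],-s[1],-1.0]); return -W[:3,:3].T@W[:3,3], r/np.linalg.norm(r)
def onz(c,u,v,z):
    o,r=ray(c,u,v); return o+r*(z-o[2])/r[2]
def proj(c,p):
    W=c["world_to_cam"]; q=W[:3,:3]@np.asarray(p,float)+W[:3,3]; s=np.array([q[0],-q[1]])/-q[2]; s=s*(1+c["k1"]*(s@s))
    K=c["camera_matrix"]; return s[0]*K[0,0]+K[0,2], s[1]*K[1,1]+K[1,2]
def tri(c1,p1,c2,p2):
    o1,r1=ray(c1,*p1);o2,r2=ray(c2,*p2); A=np.c_[r1,-r2]; t=np.linalg.lstsq(A,o2-o1,rcond=None)[0]
    a,b=o1+r1*t[0],o2+r2*t[1]; return (a+b)/2,np.linalg.norm(a-b)
def rows(p,yaw_close=None,tilt=None):
    """shift (mm) and turn (deg) in tool axes to TCP p, tool down, closing line at world yaw (deg)"""
    s=env.state(); q=s["eef_rot"]; T=R.from_quat([q[1],q[2],q[3],q[0]])
    sh=T.inv().apply(np.asarray(p)-s["ee_pos"])*1e3; out=[sh.round(1)]
    if yaw_close is not None:
        best=None
        for k in(0,180):
            a=np.radians(yaw_close+k); y=np.array([np.cos(a),np.sin(a),0]); z=np.array([0,0,-1.]); 
            G=R.from_matrix(np.c_[np.cross(y,z),y,z]); v=(T.inv()*G).as_rotvec(degrees=True)
            if best is None or np.linalg.norm(v)<np.linalg.norm(best): best=v
        out.append(best.round(1))
    return out
def crop(c,u0,v0,u1,v1,k,name):
    cv2.imwrite("pics/"+name,cv2.resize(np.ascontiguousarray(c["color"][v0:v1,u0:u1,::-1]),None,fx=k,fy=k,interpolation=cv2.INTER_CUBIC))
E
python3 - <<'E'
from h import *
t=cam("top"); s=cam("side")
a=cv2.resize(t["color"][125:275,190:430],None,fx=3.3,fy=3.3,interpolation=2)[:, :, ::-1]
cv2.imwrite("pics/t1.png",a)
crop(s,255,110,475,330,2.7,"s1.png")
print(onz(t,313,170,.144),onz(t,425,200,.144),onz(t,290,226,.144))
E
```

```text
[ 0.55167852 -0.05149419  0.144     ] [ 0.28320152 -0.31577981  0.144     ] [0.37142464 0.10633079 0.144     ]
```

View pics/t1.png

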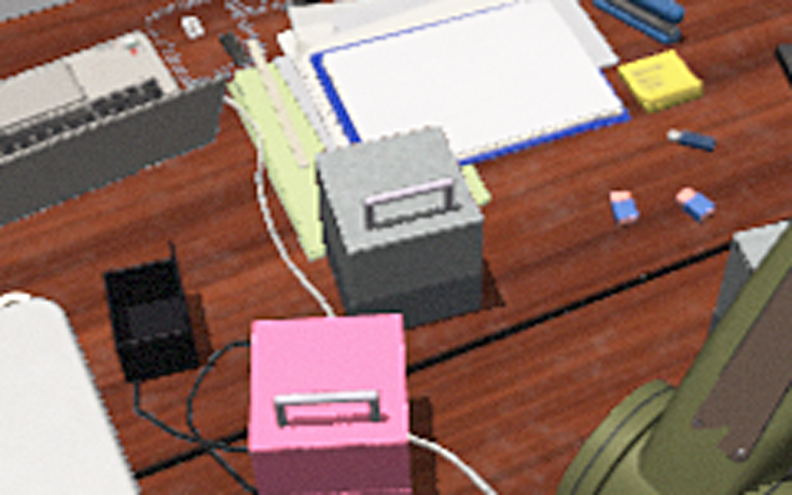

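View pics/s1.png

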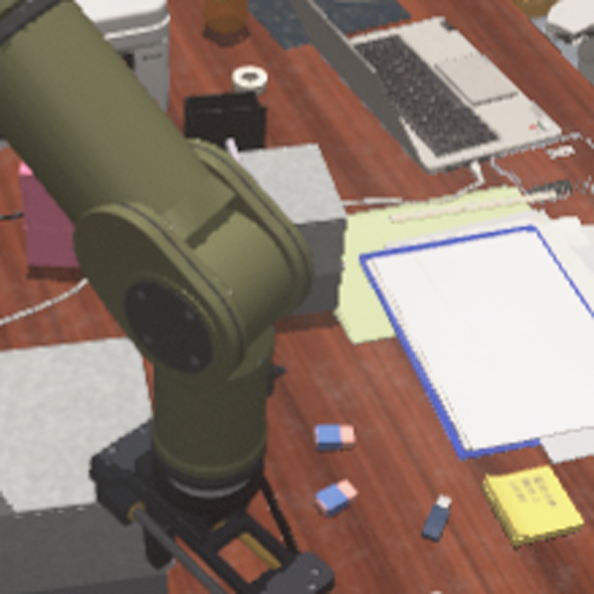

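Top crop: the small grey case has a lid with corners at crop (317,153), (437,128), (481,222) and (345,250), and a steel bar. It is clearly smaller than the other grey one, so it is confirmed. The cup is at crop (150,310) and the erasers are at (625,207) and (697,204). The USB is at (692,141). The side crop shows the tape at (250,78), beyond the cup at (225,120).

```bash
python3 - <<'E'
from h import *
t=cam("top"); s=cam("side")
T=lambda x,y:(190+x/3.3-.35,125+y/3.3-.35); S=lambda x,y:(255+x/2.7-.3,110+y/2.7-.3)
lid=[onz(t,*T(*p),.144) for p in[(317,153),(437,128),(481,222),(345,250)]]
for p in lid: print("lid",p.round(4))
print("c",np.mean(lid,0))
for p in[(368,198),(450,183)]: print("bar",onz(t,*T(*p),.18).round(4))
for p in[(625,207),(697,204),(692,141)]: print("obj",onz(t,*T(*p),.008).round(4))
for p in[(334,437),(336,497),(436,517)]: print("objS",onz(s,*S(*p),.008).round(4))
print("pad",onz(t,*T(660,80),.015).round(3)); q=onz(s,*S(250,78),.018);print("tape",q,proj(t,q))
for p in[(107,270),(172,255),(198,370),(127,380)]: print("cup",onz(t,*T(*p),.064).round(4))
a=cv2.resize(t["color"][185:250,205:265],None,fx=8,fy=8,interpolation=2); b=cv2.resize(s["color"][125:190,310:370],None,fx=8,fy=8,interpolation=2)
m=np.hstack([a,b])[:,:,::-1]; m=np.clip((m/255.)**.5*255,0,255).astype('uint8'); cv2.imwrite("pics/cup1.png",m[:,:800]); cv2.imwrite("pics/cup1.png",cv2.resize(m,(800,433)))
E
```

```text
lid [0.5863 0.0325 0.144 ]
lid [ 0.5664 -0.0919  0.144 ]
lid [ 0.4335 -0.0761  0.144 ]
lid [0.4574 0.0564 0.144 ]
c [ 0.51087891 -0.01977526  0.144     ]
bar [0.4787 0.0218 0.18  ]
bar [ 0.4628 -0.0566  0.18  ]
obj [ 0.4881 -0.285   0.008 ]
obj [ 0.4578 -0.3595  0.008 ]
obj [ 0.5428 -0.4061  0.008 ]
objS [ 0.4851 -0.2842  0.008 ]
objS [ 0.4566 -0.3578  0.008 ]
objS [ 0.5424 -0.411   0.008 ]
pad [ 0.64  -0.421  0.015]
tape [0.62230221 0.35675412 0.018     ] (np.float64(195.78580326328915), np.float64(219.28018983018552))
cup [0.5988 0.2626 0.064 ]
cup [0.5894 0.1968 0.064 ]
cup [0.4429 0.2196 0.064 ]
cup [0.4608 0.2845 0.064 ]
```

View pics/cup1.png

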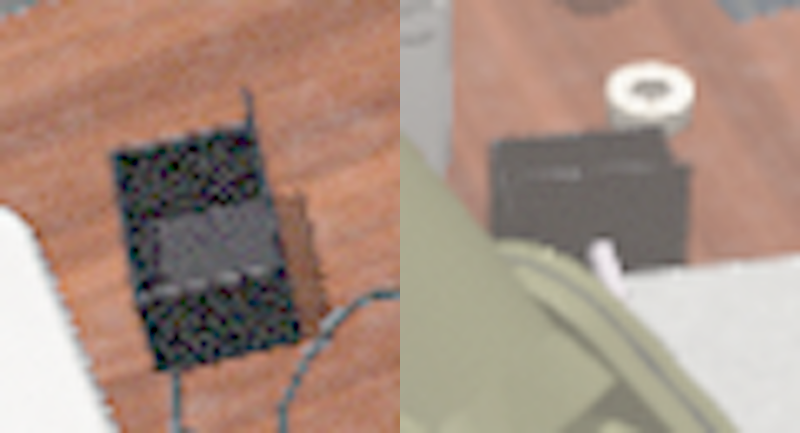

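```bash
python3 - <<'E'
from h import *
t=cam("top"); s=cam("side")
T=lambda x,y:(205+x/6.667-.4,185+y/6.667-.4); S=lambda x,y:(310+(x-400)/6.667-.4,125+y/6.667-.4)
for n,p in dict(bl=(490,140),br=(660,130),step=(665,165),fl=(497,175),fr=(690,165)).items(): print("S",n,*[onz(s,*S(*p),z).round(3) for z in(.064,.09)])
for n,p in dict(fl=(112,152),fr=(255,128),nl=(143,297),nr=(290,270),botl=(157,368),botr=(300,338)).items(): print("T",n,*[onz(t,*T(*p),z).round(3) for z in(0,.064,.09)])
print(env.state()["t"])
E
```

```text
S bl [0.5   0.279 0.064] [0.488 0.244 0.09 ]
S br [0.591 0.26  0.064] [0.577 0.226 0.09 ]
S step [0.582 0.229 0.064] [0.569 0.195 0.09 ]
S fl [0.493 0.248 0.064] [0.482 0.213 0.09 ]
S fr [0.595 0.225 0.064] [0.581 0.191 0.09 ]
T fl [0.65  0.262 0.   ] [0.596 0.266 0.064] [0.574 0.268 0.09 ]
T fr [0.634 0.188 0.   ] [0.58  0.196 0.064] [0.558 0.199 0.09 ]
T nl [0.552 0.275 0.   ] [0.503 0.278 0.064] [0.483 0.28  0.09 ]
T nr [0.537 0.202 0.   ] [0.488 0.209 0.064] [0.469 0.212 0.09 ]
T botl [0.507 0.281 0.   ] [0.461 0.284 0.064] [0.442 0.286 0.09 ]
T botr [0.494 0.211 0.   ] [0.448 0.218 0.064] [0.43  0.221 0.09 ]
0.4
```

The cup's raised side is its -y side, facing the case, so cup x points along about -100°. The cup centre is about (0.542, 0.236). The case centre is about (0.512, -0.021) with yaw -9.5°. I'll rise, turn and move to the front of the bar.

```bash
python3 -m jog '[[[0,0,-30],[0,0,8],0.5],[[0,0,-70],[0,0,16],1],[[0,0,-110],[0,0,24],1],[[0,0,-110],[0,0,32.2],1],[[0,0,-110],[0,0,32.2],1]]' 20; python3 -c "
from h import *
print(rows([.425,-.006,.30],80.5))"
```

```text
t: 0.9
ee_pos: [0.2419, -0.5768, 0.35]
eef_rot: [0.001, 0.997, -0.083, 0.001]
wrist_force: [-0.1, 0.3, 0.5]
finger_gap: 0.568
gripper_force: 0.0
[array([  86.5, -593.3,   48.7]), array([ 0.1, -0.1,  0. ])]
```

```bash
python3 -m jog '[[[20,-40,0],[0,0,0],1],[[40,-80,0],[0,0,0],1],[[60,-120,0],[0,0,0],1],[[80,-160,0],[0,0,0],1],[[87,-200,0],[0,0,0],1]]'; python3 -m jog '[[[0,-45,0],[0,0,0],1],[[0,-90,0],[0,0,0],1],[[0,-135,0],[0,0,0],1],[[0,-180,0],[0,0,0],1],[[0,-220,0],[0,0,0],1]]'; python3 -m jog '[[[0,-45,0],[0,0,0],1],[[0,-90,0],[0,0,0],1],[[0,-135,0],[0,0,0],1],[[0,-173,0],[0,0,0],1],[[0,-173,0],[0,0,0],1]]';  python3 -c "
from h import *
print(rows([.436,-.0085,.165],80.5))
for n in ('top','side'):
    c=cam(n); cv2.imwrite(f'pics/{n}2.png',c['color'][:,:,::-1])
t=cam('top'); crop(t,230,110,430,260,4,'t2c.png')"
```

```text
t: 1.4
ee_pos: [0.3621, -0.3909, 0.3475]
eef_rot: [-0.001, 0.997, -0.079, -0.0]
wrist_force: [1.2, 0.3, -0.4]
finger_gap: 0.115
gripper_force: 0.0
t: 1.9
ee_pos: [0.3957, -0.1739, 0.3479]
eef_rot: [-0.0, 0.997, -0.08, -0.001]
wrist_force: [0.5, -0.1, 0.4]
finger_gap: 0.009
gripper_force: 0.0
t: 2.4
ee_pos: [0.4249, -0.0001, 0.3481]
eef_rot: [-0.001, 0.997, -0.075, -0.001]
wrist_force: [0.6, -0.3, -0.2]
finger_gap: 0.012
gripper_force: 0.0
[array([ 12.5,   7.1, 183. ]), array([-0.1,  0.1,  0.9])]
```

View pics/side2.png

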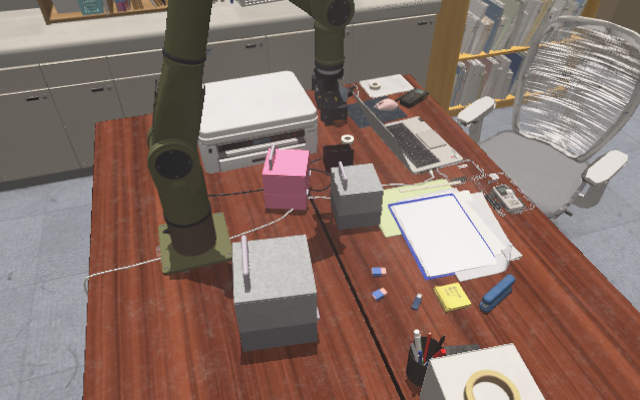

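The side view is now clear. The small case has its lid top corners near (331,173), (375,165) and (382,191). The pink case is at (287,178). I'll go down in front of the bar and push along the arc.

```bash
python3 - <<'E'
from h import *
s=cam("side")
for p in[(331.5,173),(374,165.5),(382,190),(338,194)]: print(onz(s,*p,.144).round(4))
for p in [(337,161),(343,176)]: print("bar",onz(s,*p,.183).round(4))
E
python3 -m jog '[[[10,7,40],[0,0,0.9],1],[[12,7,80],[0,0,0.9],1],[[12,7,120],[0,0,0.9],1],[[12,7,160],[0,0,0.9],1],[[12,7,183],[0,0,0.9],1]]'
```

```text
[0.445  0.0246 0.144 ]
[0.5856 0.0199 0.144 ]
[ 0.5629 -0.0985  0.144 ]
[ 0.4316 -0.0759  0.144 ]
bar [0.4638 0.0293 0.183 ]
bar [ 0.4568 -0.0456  0.183 ]
t: 3.1
ee_pos: [0.4339, -0.0167, 0.1633]
eef_rot: [0.001, 0.996, -0.091, -0.002]
wrist_force: [0.1, -0.4, -0.2]
finger_gap: 0.007
gripper_force: 0.0
```

```bash
python3 -m jog '[[[18,0,0],[0,0,0],1],[[35,0,-12],[0,0,0],1],[[51,0,-24],[0,0,0],1],[[70,0,-33],[0,0,0],1],[[89,0,-39],[0,0,0],1]]';python3 -m jog '[[[20,0,-3],[0,0,0],1],[[41,0,-5],[0,0,0],1],[[61,0,-3],[0,0,0],1],[[81,0,0],[0,0,0],1],[[100,0,5],[0,0,0],1]]';python3 -m jog '[[[10,0,4],[0,0,0],1],[[20,0,7],[0,0,0],1],[[25,0,9],[0,0,0],1],[[25,0,-10],[0,0,0],1],[[25,0,-40],[0,0,0],1]]'; python3 -m jog '[[[-20,0,-30],[0,0,0],0.6],[[-60,0,-60],[0,0,0],0.6],[[-100,0,-60],[0,0,0],0.6],[[-140,0,-60],[0,0,0],0.6],[[-140,0,-60],[0,0,0],0.6]]'; python3 -c "
from h import *
t=cam('top'); s=cam('side'); a=cv2.resize(t['color'][110:260,230:410],None,fx=4,fy=4,interpolation=2)[:,:400*2]; 
b=cv2.resize(s['color'][100:250,300:400],None,fx=4,fy=4,interpolation=2)
cv2.imwrite('pics/o3.png',cv2.resize(np.hstack([a,b])[:,:,::-1],(800,429)))"
```

```text
t: 3.6
ee_pos: [0.5226, -0.0326, 0.205]
eef_rot: [0.0, 0.996, -0.091, -0.001]
wrist_force: [-0.7, 1.1, -1.0]
finger_gap: 0.005
gripper_force: 0.7
t: 4.1
ee_pos: [0.6215, -0.0512, 0.1993]
eef_rot: [0.0, 0.996, -0.091, -0.001]
wrist_force: [-0.4, 0.9, -0.2]
finger_gap: 0.005
gripper_force: 0.4
t: 4.6
ee_pos: [0.6443, -0.0535, 0.2382]
eef_rot: [0.0, 0.996, -0.09, -0.003]
wrist_force: [-0.1, -0.3, -0.1]
finger_gap: 0.006
gripper_force: 0.0
t: 5.1
ee_pos: [0.5012, -0.0276, 0.2995]
eef_rot: [0.001, 0.996, -0.089, -0.004]
wrist_force: [1.5, -0.3, -0.3]
finger_gap: 0.397
gripper_force: 0.0
```

View pics/o3.png

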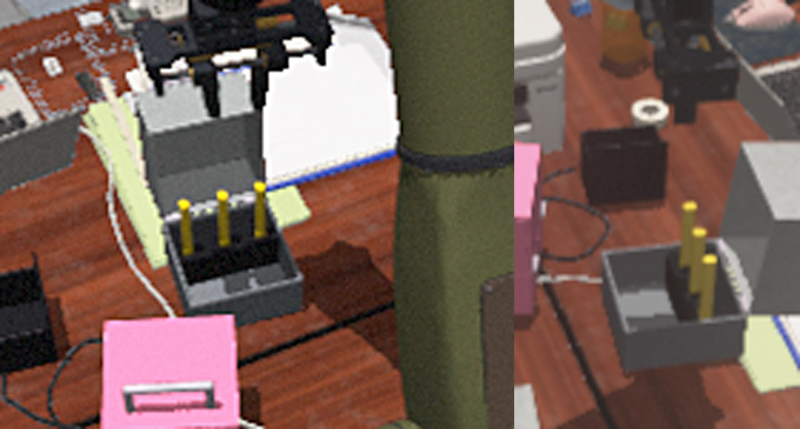

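The lid stands open and three yellow markers show, with tops at crop top (184,204), (222,195), (260,186) and crop side (689,206), (699,232), (708,259). I'll measure them.

```bash
cat >> h.py <<'E'
def tops(c,lo):
    hsv=cv2.cvtColor(np.ascontiguousarray(c["color"]),cv2.COLOR_RGB2HSV); m=cv2.inRange(hsv,(22,150,90),(34,255,255))
    x0,y0,x1,y1=lo; w=np.zeros_like(m); w[y0:y1,x0:x1]=m[y0:y1,x0:x1]
    n,l,st,ce=cv2.connectedComponentsWithStats(w); return [(i,st[i].tolist(),l==i) for i in range(1,n) if st[i][4]>8]
E
python3 - <<'E'
from h import *
t=cam('top'); s=cam('side')
for n,c,lo in(('t',t,(255,160,330,215)),('s',s,(335,140,365,215))):
    for i,st,m in tops(c,lo):
        ys,xs=np.nonzero(m); k=ys<ys.min()+3
        print(n,st,onz(c,xs[k].mean(),ys.min()+1.,.130).round(4))
E
```

```text
t [319, 173, 4, 20, 60] [ 0.5364 -0.0717  0.13  ]
t [306, 177, 4, 19, 56] [ 0.5388 -0.0242  0.13  ]
t [292, 180, 5, 19, 56] [0.5455 0.0213 0.13  ]
s [360, 171, 4, 3, 10] [0.542  0.0175 0.13  ]
```

```bash
python3 -c "
from h import *
for p in [(.534,-.071),(.540,-.0247),(.546,.0205)]: print(rows([*p,.093],80.5))"
```

```text
[array([ 31.2,  37.7, 207.1]), array([-0. , -0.1, -0.9])]
[array([ 28.8,  -8.9, 207.2]), array([-0. , -0.1, -0.9])]
[array([ 26.6, -54.4, 207.2]), array([-0. , -0.1, -0.9])]
```

```bash
python3 -m jog '[[[16,20,0],[0,0,-0.9],0.66],[[31,38,30],[0,0,-0.9],0.66],[[31,38,75],[0,0,-0.9],0.66],[[31,38,120],[0,0,-0.9],0.66],[[31,38,120],[0,0,-0.9],0.66]]'; python3 -m jog '[[[0,0,30],[0,0,0],0.66],[[0,0,60],[0,0,0],0.66],[[0,0,87],[0,0,0],0.66],[[0,0,87],[0,0,0],0.66],[[0,0,87],[0,0,0],0.9]]' 15; python3 -m jog '[[[0,0,0],[0,0,0],0.95],[[0,0,0],[0,0,0],0.95],[[0,0,0],[0,0,0],0.95],[[0,0,-20],[0,0,0],0.95],[[0,0,-50],[0,0,0],0.95]]' 15;
```

```text
t: 5.8
ee_pos: [0.5292, -0.0712, 0.1746]
eef_rot: [0.0, 0.997, -0.083, -0.005]
wrist_force: [-0.4, 0.4, 0.3]
finger_gap: 0.341
gripper_force: 0.0
t: 6.3
ee_pos: [0.5337, -0.0711, 0.0941]
eef_rot: [0.0, 0.997, -0.083, 0.001]
wrist_force: [0.3, -0.5, -0.2]
finger_gap: 0.273
gripper_force: 0.0
t: 6.8
ee_pos: [0.5319, -0.071, 0.1431]
eef_rot: [0.0, 0.997, -0.082, -0.0]
wrist_force: [0.9, -1.0, 0.0]
finger_gap: 0.129
gripper_force: 15.0
```

```bash
cat >> h.py <<'E'
CUP=np.array([.540,.238,0]); CYAW=-10
def tgt(fx,fy,phi,lift,L=.090):
    cy=np.radians(CYAW); Y=np.array([np.cos(cy),np.sin(cy),0]); X=np.array([Y[1],-Y[0],0]); p=np.radians(phi)
    a=np.array([0,0,1])*np.cos(p)+X*np.sin(p); P=CUP+X*fx+Y*fy+np.array([0,0,.004+lift])+a*L
    s=env.state(); q=s["eef_rot"]; T=R.from_quat([q[1],q[2],q[3],q[0]]); best=None
    for k in(1,-1):
        y=Y*k; z=-a; G=R.from_matrix(np.c_[np.cross(y,z),y,z]); v=(T.inv()*G).as_rotvec(degrees=True)
        if best is None or np.linalg.norm(v)<np.linalg.norm(best): best=v
    return (T.inv().apply(P-s["ee_pos"])*1e3).round(1),best.round(1),P.round(4)
E
python3 -c "
from h import *
print(env.state()['q'].round(2)); print(tgt(-8,0,0,.1))"; python3 -m jog '[[[0,0,-35],[0,0,0],0.95],[[0,0,-70],[0,0,0],0.95],[[0,0,-80],[0,0,0],0.95],[[0,-20,-80],[0,0,0],0.95],[[0,-60,-80],[0,0,0],0.95]]'
```

```text
[ 0.13  0.72 -0.14  1.92  0.18  0.52 -1.87]
(array([   32.8, -8305.7,   -51.8]), array([ -0. ,   0. , -89.5]), array([1.9292, 8.1165, 0.194 ]))
t: 7.3
ee_pos: [0.5416, -0.0154, 0.2233]
eef_rot: [0.001, 0.996, -0.086, 0.0]
wrist_force: [0.0, 0.2, -0.8]
finger_gap: 0.132
gripper_force: 15.0
```

```bash
python3 -m jog '[[[0,-40,0],[0,0,-8.5],0.95],[[0,-80,0],[0,0,-17],0.95],[[0,-120,0],[0,0,-25],0.95],[[0,-160,0],[0,0,-33],0.95],[[0,-200,0],[0,0,-41],0.95]]';python3 -m jog '[[[0,0,0],[0,0,-8.5],0.95],[[0,0,0],[0,0,-17],0.95],[[0,0,0],[0,0,-25],0.95],[[0,0,0],[0,0,-33],0.95],[[0,0,0],[0,0,-41],0.95]]';python3 -m jog '[[[0,0,0],[0,0,-8],0.95],[[0,0,0],[0,0,-8],0.95]]'; python3 -c "
from h import *
print(tgt(-.008,-.035,16,.1));print(tgt(-.008,-.035,16,.002))"
```

```text
t: 7.8
ee_pos: [0.5745, 0.1868, 0.2225]
eef_rot: [0.0, 0.962, 0.274, -0.0]
wrist_force: [-0.4, 0.2, -0.3]
finger_gap: 0.131
gripper_force: 15.0
t: 8.3
ee_pos: [0.5744, 0.1851, 0.2224]
eef_rot: [0.0, 0.805, 0.594, -0.001]
wrist_force: [0.5, -0.6, -0.6]
finger_gap: 0.135
gripper_force: 15.0
t: 8.5
ee_pos: [0.5744, 0.185, 0.2222]
eef_rot: [-0.0, 0.763, 0.646, -0.001]
wrist_force: [-0.5, -0.2, -1.3]
finger_gap: 0.133
gripper_force: 15.0
(array([ 30.2, -77.8,  31.8]), array([-0.1, 16. ,  0.5]), array([0.5026, 0.2275, 0.1905]))
(array([ 30.2, -77.7, 129.8]), array([-0.1, 16. ,  0.5]), array([0.5026, 0.2275, 0.0925]))
```

```bash
python3 -m jog '[[[15,-39,0],[0,8,0.3],0.95],[[30,-78,10],[0,16,0.5],0.95],[[30,-78,32],[0,16,0.5],0.95],[[30,-78,32],[0,16,0.5],0.95],[[30,-78,32],[0,16,0.5],0.95]]'; python3 -c "
from h import *
print(tgt(-.008,-.035,16,.012));print(tgt(-.008,-.035,16,.002))
t=cam('top'); s=cam('side'); a=cv2.resize(t['color'][140:260,195:295],None,fx=4,fy=4,interpolation=2)
b=cv2.resize(s['color'][80:200,295:395],None,fx=4,fy=4,interpolation=2)
m=np.hstack([a,b])[:,:,::-1];cv2.imwrite('pics/p4.png',np.clip((m/255.)**.6*255,0,255).astype('uint8'))"
```

```text
t: 9.0
ee_pos: [0.504, 0.2282, 0.1912]
eef_rot: [-0.09, 0.759, 0.636, 0.107]
wrist_force: [0.1, -0.0, 0.2]
finger_gap: 0.132
gripper_force: 15.0
(array([-25.3,  -1.2,  85. ]), array([ 0. , -0. , -0.1]), array([0.5026, 0.2275, 0.1025]))
(array([-28.1,  -1.2,  94.6]), array([ 0. , -0. , -0.1]), array([0.5026, 0.2275, 0.0925]))
```

View pics/p4.png

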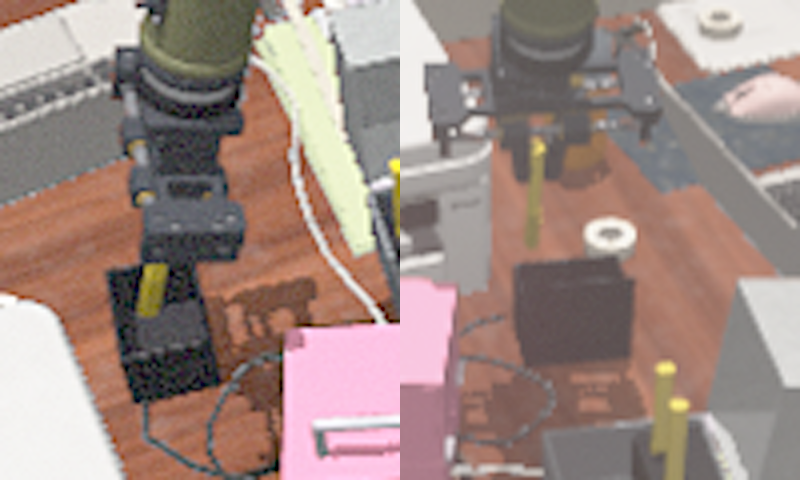

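The marker hangs above the cup's left (near) end at crop side (535,190), leaning towards the raised wall. The cup is at crop (575,310). I'll lower it.

```bash
python3 -m jog '[[[-12,-1,40],[0,0,0],0.95],[[-20,-1,67],[0,0,0],0.95],[[-25,-1,85],[0,0,0],0.95],[[-28,-1,94],[0,0,0],0.95],[[-28,-1,94],[0,0,0],0.95]]'; python3 -m jog '[[[0,0,0],[0,0,0],0.95]]'
```

```text
t: 9.6
ee_pos: [0.5027, 0.2278, 0.0926]
eef_rot: [-0.09, 0.758, 0.637, 0.107]
wrist_force: [0.7, 0.2, -0.3]
finger_gap: 0.136
gripper_force: 15.0
t: 9.7
ee_pos: [0.5027, 0.2278, 0.0934]
eef_rot: [-0.09, 0.758, 0.637, 0.107]
wrist_force: [0.9, 0.3, -1.1]
finger_gap: 0.128
gripper_force: 15.0
```

Release with a small opening, then retreat along the tool axis.

```bash
python3 -m jog '[[[0,0,0],[0,0,0],0.80],[[0,0,0],[0,0,0],0.80],[[0,0,0],[0,0,0],0.78],[[0,0,-20],[0,0,0],0.78],[[0,0,-45],[0,0,0],0.78]]'; python3 -m jog '[[[0,0,-40],[0,0,0],0.78],[[0,0,-90],[0,-8,0],0.66],[[0,0,-90],[0,-16,0],0.66],[[0,0,-90],[0,-16,0],0.66]]'; python3 -c "
from h import *
print(rows([.540,-.0247,.20],80.5))
t=cam('top'); s=cam('side'); a=cv2.resize(t['color'][140:260,195:295],None,fx=4,fy=4,interpolation=2)
b=cv2.resize(s['color'][80:200,295:395],None,fx=4,fy=4,interpolation=2)
m=np.hstack([a,b])[:,:,::-1];cv2.imwrite('pics/p5.png',np.clip((m/255.)**.6*255,0,255).astype('uint8'))"
```

```text
t: 10.2
ee_pos: [0.4986, 0.2148, 0.1358]
eef_rot: [-0.09, 0.758, 0.637, 0.105]
wrist_force: [-0.1, -0.5, 0.0]
finger_gap: 0.22
gripper_force: 0.0
t: 10.6
ee_pos: [0.496, 0.1973, 0.2257]
eef_rot: [-0.0, 0.763, 0.646, 0.004]
wrist_force: [0.1, 0.9, 0.1]
finger_gap: 0.336
gripper_force: 0.0
[array([-211.8,   80. ,   24.7]), array([-0.1, -0.5, 90. ])]
```

View pics/p5.png

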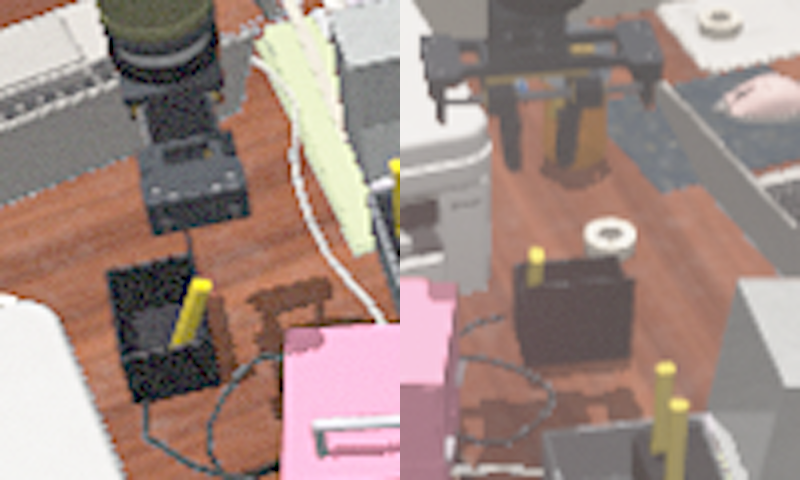

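The first marker leans on the raised side at crop top (192,310). Next is the middle marker.

```bash
python3 -m jog '[[[-42,16,0],[0,0,8.5],0.66],[[-84,32,0],[0,0,17],0.66],[[-126,48,0],[0,0,25.5],0.66],[[-168,64,0],[0,0,34],0.66],[[-212,80,0],[0,0,42],0.66]]'; python3 -m jog '[[[0,0,0],[0,0,8.5],0.66],[[0,0,0],[0,0,17],0.66],[[0,0,0],[0,0,25.5],0.66],[[0,0,0],[0,0,34],0.66],[[0,0,0],[0,0,42],0.66]]'; python3 -m jog '[[[0,0,0],[0,0,6],0.66],[[0,0,0],[0,0,6],0.66],[[0,0,0],[0,0,6],0.66]]'; python3 -c "
from h import *
print(rows([.540,-.0247,.093],80.5))"
```

```text
t: 11.2
ee_pos: [0.5359, -0.036, 0.2208]
eef_rot: [-0.001, 0.947, 0.322, -0.002]
wrist_force: [0.7, -0.1, 1.0]
finger_gap: 0.344
gripper_force: 0.0
t: 11.7
ee_pos: [0.5356, -0.0347, 0.2206]
eef_rot: [-0.0, 0.999, -0.039, -0.002]
wrist_force: [-0.1, -0.8, 0.4]
finger_gap: 0.34
gripper_force: 0.0
t: 12.0
ee_pos: [0.5362, -0.0336, 0.2213]
eef_rot: [0.0, 0.996, -0.087, -0.002]
wrist_force: [0.1, 0.1, 0.2]
finger_gap: 0.341
gripper_force: 0.0
[array([  2.6,  -9.5, 128.2]), array([ 0. ,  0.2, -0.4])]
```

```bash
python3 -m jog '[[[3,-10,5],[0,0,0],0.66],[[3,-10,45],[0,0,0],0.66],[[3,-10,90],[0,0,0],0.66],[[3,-10,128],[0,0,0],0.66],[[3,-10,128],[0,0,0],0.66]]'; python3 -m jog '[[[0,0,0],[0,0,0],0.95],[[0,0,0],[0,0,0],0.95],[[0,0,0],[0,0,0],0.95],[[0,0,0],[0,0,0],0.95],[[0,0,-20],[0,0,0],0.95]]' 15; python3 -m jog '[[[0,0,-40],[0,0,0],0.95],[[0,0,-80],[0,0,0],0.95],[[0,0,-110],[0,0,0],0.95],[[0,-15,-110],[0,0,0],0.95],[[0,-50,-110],[0,0,-8],0.95]]'
```

```text
t: 12.5
ee_pos: [0.5384, -0.0222, 0.0897]
eef_rot: [0.0, 0.996, -0.086, -0.005]
wrist_force: [-1.3, -0.1, 0.5]
finger_gap: 0.339
gripper_force: 0.0
t: 13.0
ee_pos: [0.5414, -0.0232, 0.1141]
eef_rot: [0.0, 0.996, -0.087, -0.001]
wrist_force: [1.5, -0.8, -1.3]
finger_gap: 0.133
gripper_force: 15.0
t: 13.5
ee_pos: [0.551, 0.0236, 0.2257]
eef_rot: [0.001, 1.0, -0.019, 0.001]
wrist_force: [0.8, 0.4, -1.0]
finger_gap: 0.129
gripper_force: 15.0
```

```bash
python3 -m jog '[[[0,-40,0],[0,0,-8.5],0.95],[[0,-80,0],[0,0,-17],0.95],[[0,-120,0],[0,0,-25.5],0.95],[[0,-160,0],[0,0,-34],0.95],[[0,-180,0],[0,0,-42],0.95]]';python3 -m jog '[[[0,0,0],[0,0,-8.5],0.95],[[0,0,0],[0,0,-17],0.95],[[0,0,0],[0,0,-25.5],0.95],[[0,0,0],[0,0,-34],0.95],[[0,0,0],[0,0,-40],0.95]]'; python3 -m jog '[[[0,0,0],[0,0,0],0.95]]'; python3 -c "
from h import *
print(tgt(-.008,.035,16,.09))"
```

```text
t: 14.0
ee_pos: [0.5554, 0.2121, 0.2242]
eef_rot: [-0.002, 0.938, 0.348, -0.0]
wrist_force: [-0.8, 0.2, -0.5]
finger_gap: 0.127
gripper_force: 15.0
t: 14.5
ee_pos: [0.5561, 0.2068, 0.2238]
eef_rot: [-0.001, 0.764, 0.645, -0.001]
wrist_force: [-0.1, -0.9, -0.7]
finger_gap: 0.131
gripper_force: 15.0
t: 14.6
ee_pos: [0.5561, 0.2067, 0.2238]
eef_rot: [-0.001, 0.765, 0.643, -0.001]
wrist_force: [-0.3, -0.3, -0.6]
finger_gap: 0.131
gripper_force: 15.0
(array([11.2, 13.8, 43.2]), array([-0.2, 16. ,  0.1]), array([0.5715, 0.2154, 0.1805]))
```

```bash
python3 -m jog '[[[6,7,0],[0,8,0],0.95],[[11,14,20],[0,16,0],0.95],[[11,14,60],[0,16,0],0.95],[[11,14,100],[0,16,0],0.95],[[11,14,130],[0,16,0],0.95]]'; python3 -m jog '[[[0,0,0],[0,0,0],0.95],[[0,0,0],[0,0,0],0.80],[[0,0,0],[0,0,0],0.80],[[0,0,0],[0,0,0],0.78],[[0,0,-25],[0,0,0],0.78]]'; python3 -m jog '[[[0,0,-40],[0,0,0],0.78],[[0,0,-80],[0,0,0],0.66],[[0,0,-115],[0,-8,0],0.66],[[0,0,-115],[0,-16,0],0.66],[[0,0,-115],[0,-16,0],0.66]]'; python3 -c "
from h import *
print(rows([.546,.0205,.22],80.5))
t=cam('top'); s=cam('side'); a=cv2.resize(t['color'][140:260,195:295],None,fx=4,fy=4,interpolation=2)
b=cv2.resize(s['color'][80:200,295:395],None,fx=4,fy=4,interpolation=2)
m=np.hstack([a,b])[:,:,::-1];cv2.imwrite('pics/p6.png',np.clip((m/255.)**.6*255,0,255).astype('uint8'))"
```

```text
t: 15.1
ee_pos: [0.5716, 0.2137, 0.092]
eef_rot: [-0.09, 0.76, 0.635, 0.105]
wrist_force: [-0.4, -5.1, 20.0]
finger_gap: 0.128
gripper_force: 15.0
t: 15.6
ee_pos: [0.5698, 0.2083, 0.1175]
eef_rot: [-0.091, 0.758, 0.637, 0.105]
wrist_force: [-0.7, 0.2, 0.2]
finger_gap: 0.219
gripper_force: 0.0
t: 16.1
ee_pos: [0.566, 0.1845, 0.2327]
eef_rot: [-0.0, 0.763, 0.646, 0.004]
wrist_force: [-0.9, 1.3, -0.1]
finger_gap: 0.337
gripper_force: 0.0
[array([-165.1,    7.2,   11.7]), array([  0.4,  -0.1, -90. ])]
```

View pics/p6.png

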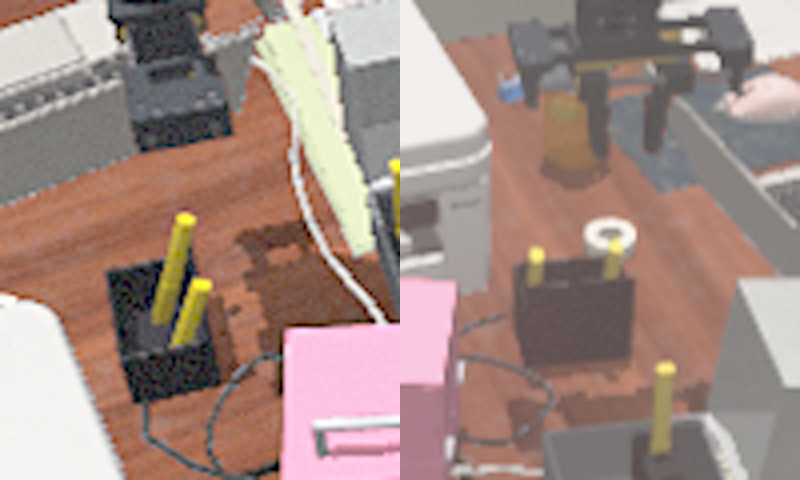

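Both markers lean properly, with tops at crop side (537,255) and (615,246). Now the third.

```bash
python3 -m jog '[[[-42,2,0],[0,0,8.5],0.66],[[-84,4,0],[0,0,17],0.66],[[-126,6,0],[0,0,25.5],0.66],[[-165,7,0],[0,0,34],0.66],[[-165,7,0],[0,0,42],0.66]]'; python3 -m jog '[[[0,0,0],[0,0,8.5],0.66],[[0,0,0],[0,0,17],0.66],[[0,0,0],[0,0,25.5],0.66],[[0,0,0],[0,0,34],0.66],[[0,0,0],[0,0,42],0.66]]'; python3 -m jog '[[[0,0,0],[0,0,6],0.66],[[0,0,0],[0,0,6],0.66],[[0,0,0],[0,0,6],0.66]]'; python3 -c "
from h import *
print(rows([.546,.0205,.093],80.5))"
```

```text
t: 16.7
ee_pos: [0.542, 0.0027, 0.2277]
eef_rot: [0.002, 0.949, 0.317, -0.003]
wrist_force: [1.4, 0.1, -0.5]
finger_gap: 0.342
gripper_force: 0.0
t: 17.2
ee_pos: [0.5433, 0.0107, 0.2282]
eef_rot: [-0.0, 0.999, -0.039, -0.001]
wrist_force: [0.6, -0.8, 0.3]
finger_gap: 0.344
gripper_force: 0.0
t: 17.5
ee_pos: [0.5437, 0.0116, 0.2285]
eef_rot: [0.0, 0.996, -0.087, -0.001]
wrist_force: [-0.9, -0.3, -0.3]
finger_gap: 0.34
gripper_force: 0.0
[array([  1.1,  -9.2, 135.5]), array([ 0. ,  0.1, -0.4])]
```

```bash
python3 -m jog '[[[1,-9,5],[0,0,0],0.66],[[1,-9,50],[0,0,0],0.66],[[1,-9,95],[0,0,0],0.66],[[1,-9,134],[0,0,0],0.66],[[1,-9,134],[0,0,0],0.66]]'; python3 -m jog '[[[0,0,0],[0,0,0],0.95],[[0,0,0],[0,0,0],0.95],[[0,0,0],[0,0,0],0.95],[[0,0,0],[0,0,0],0.95],[[0,0,-20],[0,0,0],0.95]]' 15; python3 -m jog '[[[0,0,-40],[0,0,0],0.95],[[0,0,-80],[0,0,0],0.95],[[0,0,-110],[0,0,0],0.95],[[0,-15,-110],[0,0,0],0.95],[[0,-50,-110],[0,0,-8],0.95]]';  python3 -m jog '[[[0,-40,0],[0,0,-8.5],0.95],[[0,-80,0],[0,0,-17],0.95],[[0,-120,0],[0,0,-25.5],0.95],[[0,-130,0],[0,0,-34],0.95],[[0,-130,0],[0,0,-42],0.95]]';python3 -m jog '[[[0,0,0],[0,0,-8.5],0.95],[[0,0,0],[0,0,-17],0.95],[[0,0,0],[0,0,-25.5],0.95],[[0,0,0],[0,0,-34],0.95],[[0,0,0],[0,0,-40],0.95]]'; python3 -m jog '[[[0,0,0],[0,0,0],0.95]]'; python3 -c "
from h import *
print(tgt(-.008,.000,16,.004))"
```

```text
t: 18.0
ee_pos: [0.5428, 0.022, 0.0902]
eef_rot: [0.001, 0.996, -0.086, -0.006]
wrist_force: [-0.2, -0.4, 0.3]
finger_gap: 0.343
gripper_force: 0.0
t: 18.5
ee_pos: [0.5464, 0.0216, 0.1147]
eef_rot: [0.0, 0.996, -0.087, -0.001]
wrist_force: [1.0, -0.3, -0.5]
finger_gap: 0.133
gripper_force: 15.0
t: 19.0
ee_pos: [0.5559, 0.0679, 0.2262]
eef_rot: [0.001, 1.0, -0.019, 0.001]
wrist_force: [0.6, -0.6, -1.1]
finger_gap: 0.128
gripper_force: 15.0
t: 19.5
ee_pos: [0.5586, 0.2052, 0.2246]
eef_rot: [-0.002, 0.938, 0.348, -0.0]
wrist_force: [-0.4, -0.3, -0.6]
finger_gap: 0.132
gripper_force: 15.0
t: 20.0
ee_pos: [0.5592, 0.2012, 0.2244]
eef_rot: [-0.001, 0.764, 0.645, -0.001]
wrist_force: [0.3, 1.0, -0.7]
finger_gap: 0.132
gripper_force: 15.0
t: 20.1
ee_pos: [0.5593, 0.2011, 0.2243]
eef_rot: [-0.001, 0.766, 0.643, -0.001]
wrist_force: [-0.7, -0.0, 0.2]
finger_gap: 0.133
gripper_force: 15.0
(array([ 16.2, -25. , 129.9]), array([-0.2, 16. ,  0.1]), array([0.5371, 0.2214, 0.0945]))
```

```bash
python3 -m jog '[[[8,-12,0],[0,8,0],0.95],[[16,-25,20],[0,16,0],0.95],[[16,-25,60],[0,16,0],0.95],[[16,-25,105],[0,16,0],0.95],[[16,-25,126],[0,16,0],0.95]]'; python3 -m jog '[[[0,0,0],[0,0,0],0.95],[[0,0,0],[0,0,0],0.83],[[0,0,0],[0,0,0],0.82],[[0,0,0],[0,0,0],0.81],[[0,0,-25],[0,0,0],0.81]]'; python3 -m jog '[[[0,0,-40],[0,0,0],0.81],[[0,0,-80],[0,0,0],0.66],[[0,0,-115],[0,-8,0],0.66],[[0,0,-115],[0,-16,0],0.66],[[0,0,-115],[0,-16,0],0.66]]'; python3 - <<'E'
from h import *
print(rows([.487,-.285,.22],80.5),env.state()['q'].round(2))
t=cam('top'); s=cam('side'); a=cv2.resize(t['color'][140:260,195:295],None,fx=4,fy=4,interpolation=2)
b=cv2.resize(s['color'][80:200,295:395],None,fx=4,fy=4,interpolation=2)
m=np.hstack([a,b])[:,:,::-1]; m=np.clip((m/255.)**.6*255,0,255).astype('uint8')
c=cv2.resize(s['color'][240:320,355:455],None,fx=4,fy=4,interpolation=2);d=cv2.resize(t['color'][130:210,365:465],None,fx=4,fy=4,interpolation=2)
cv2.imwrite('pics/p7.png',cv2.resize(np.vstack([m,np.hstack([d,c])[:,:,::-1]]),(600,600)))
for n,c,lo in(('t',t,(365,150,430,215)),('s',s,(360,255,440,320))):
    hsv=cv2.cvtColor(np.ascontiguousarray(c["color"]),cv2.COLOR_RGB2HSV); m=cv2.inRange(hsv,(100,70,40),(130,255,255))
    x0,y0,x1,y1=lo; w=np.zeros_like(m); w[y0:y1,x0:x1]=m[y0:y1,x0:x1]
    k,l,st,ce=cv2.connectedComponentsWithStats(w)
    for i in range(1,k):
        if st[i][4]>8: print(n,ce[i].round(1),st[i][4],onz(c,*ce[i],.01).round(4))
    m=cv2.inRange(hsv,(0,50,170),(12,140,255)); 
    w=np.zeros_like(m); w[y0:y1,x0:x1]=m[y0:y1,x0:x1]
    k,l,st,ce=cv2.connectedComponentsWithStats(w)
    for i in range(1,k):
        if st[i][4]>5: print(n,'pink',ce[i].round(1),st[i][4],onz(c,*ce[i],.01).round(4))
E
```

```text
t: 20.6
ee_pos: [0.536, 0.2193, 0.0955]
eef_rot: [-0.091, 0.76, 0.635, 0.104]
wrist_force: [-2.0, -3.7, 11.7]
finger_gap: 0.129
gripper_force: 15.0
t: 21.1
ee_pos: [0.5356, 0.2145, 0.1223]
eef_rot: [-0.091, 0.758, 0.637, 0.105]
wrist_force: [0.8, -0.3, 0.1]
finger_gap: 0.188
gripper_force: 0.0
t: 21.6
ee_pos: [0.5316, 0.1903, 0.237]
eef_rot: [-0.0, 0.763, 0.646, 0.004]
wrist_force: [-0.2, 1.4, -0.3]
finger_gap: 0.337
gripper_force: 0.0
[array([-476.2,   34.2,   14.3]), array([  0.5,  -0.1, -90. ])] [-0.06  0.67 -0.62  1.75  0.48  0.88 -1.06]
t [401.2 167.7] 31 [ 0.5368 -0.4102  0.01  ]
t [403.6 186.3] 9 [ 0.4528 -0.3676  0.01  ]
s [423.4 269.5] 120 [ 0.6102 -0.3176  0.01  ]
s [376.3 271.6] 60 [ 0.4784 -0.2839  0.01  ]
s [377.6 294.3] 66 [ 0.4512 -0.3595  0.01  ]
s [416.2 300.5] 21 [ 0.5427 -0.4102  0.01  ]
s pink [383.4 270. ] 30 [ 0.5001 -0.2847  0.01  ]
s pink [383.5 290.6] 27 [ 0.4715 -0.3529  0.01  ]
```

View pics/p7.png

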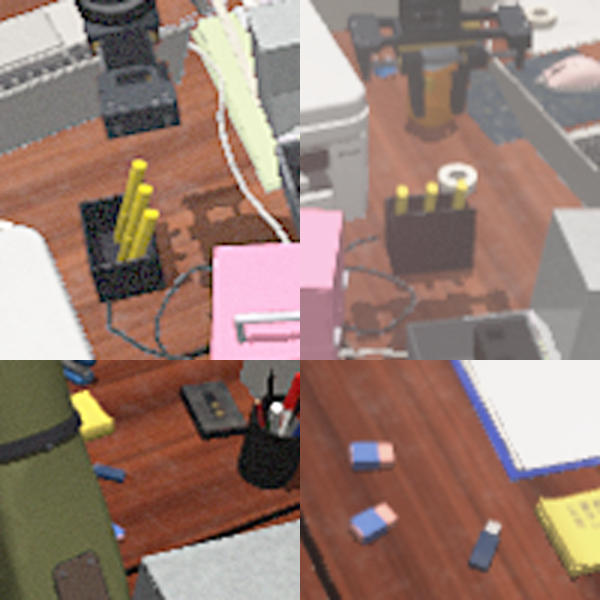

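All three markers lean on the raised wall, with tops at crop side (402,190), (431,187) and (460,184). The erasers are at crop (371,455) and (373,523) and the USB at (486,545), none of them disturbed. Next is eraser 1.

```bash
python3 -m jog '[[[-45,3,0],[0,0,8.5],0.5],[[-90,6,0],[0,0,17],0.5],[[-135,9,0],[0,0,25.5],0.5],[[-180,12,0],[0,0,34],0.5],[[-225,16,0],[0,0,42],0.5]]'; python3 -m jog '[[[-25,30,0],[0,0,8.5],0.5],[[-50,60,0],[0,0,17],0.5],[[-75,90,0],[0,0,25.5],0.5],[[-100,120,0],[0,0,34],0.5],[[-125,150,0],[0,0,40],0.5]]'; python3 - <<'E'
from h import *
s=cam('side'); print('plug',onz(s,419.3,295,.006),'usb',onz(s,416.2,300.5,.006))
print(rows([.486,-.2845,.005],88),env.state()['q'].round(2))
E
```

```text
t: 22.2
ee_pos: [0.5064, -0.0451, 0.2328]
eef_rot: [-0.001, 0.947, 0.322, -0.001]
wrist_force: [0.8, 0.3, 0.1]
finger_gap: 0.498
gripper_force: 0.0
t: 22.7
ee_pos: [0.5, -0.2398, 0.2327]
eef_rot: [-0.0, 1.0, -0.021, -0.001]
wrist_force: [0.7, -0.4, -0.3]
finger_gap: 0.503
gripper_force: 0.0
plug [ 0.56062497 -0.39347552  0.006     ] usb [ 0.54438563 -0.40766218  0.006     ]
[array([-10.1,  35. , 227.8]), array([ 0.3,  0.1, -1.2])] [ 0.52  0.61 -0.24  1.78  0.21  0.78 -1.45]
```

```bash
python3 -m jog '[[[-10,35,20],[0,0,-1.2],0.5],[[-10,35,65],[0,0,-1.2],0.5],[[-10,35,110],[0,0,-1.2],0.5],[[-10,35,155],[0,0,-1.2],0.5],[[-10,35,190],[0,0,-1.2],0.5]]'; python3 -m jog '[[[0,0,20],[0,0,0],0.5],[[0,0,37],[0,0,0],0.5],[[0,0,37],[0,0,0],0.95],[[0,0,37],[0,0,0],0.95],[[0,0,37],[0,0,0],0.95]]' 15;python3 -m jog '[[[0,0,0],[0,0,0],0.95],[[0,0,-40],[0,0,0],0.95],[[0,0,-80],[0,0,0],0.95],[[0,0,-100],[0,0,0],0.95]]'; python3 - <<'E'
from h import *
cy=np.radians(-9.5);X=np.array([np.cos(cy),np.sin(cy),0]);Y=np.array([-X[1],X[0],0]);C=np.array([.5135,-.0205,0])
for y in(-.035,0,.035): print((C-.031*X+y*Y).round(4))
print(rows(C-.031*X+.038*Y+[0,0,.1],80.5))
E
```

```text
t: 23.25
ee_pos: [0.4879, -0.2719, 0.0406]
eef_rot: [-0.001, 1.0, -0.008, -0.002]
wrist_force: [0.1, -0.7, 0.4]
finger_gap: 0.499
gripper_force: 0.0
t: 23.75
ee_pos: [0.4904, -0.2717, 0.0069]
eef_rot: [-0.0, 1.0, -0.007, -0.0]
wrist_force: [-0.2, -0.5, 0.3]
finger_gap: 0.251
gripper_force: 0.0
t: 24.15
ee_pos: [0.4921, -0.2718, 0.1098]
eef_rot: [0.001, 1.0, -0.007, 0.002]
wrist_force: [1.7, 0.2, -0.6]
finger_gap: 0.248
gripper_force: 15.0
[ 0.4771 -0.0499  0.    ]
[ 0.4829 -0.0154  0.    ]
[0.4887 0.0191 0.    ]
[array([  -6.9, -293.9,    9.4]), array([ 0.1, -0.2,  8.7])]
```

```bash
python3 -m jog '[[[-1,-45,0],[0,0,4],0.95],[[-2,-90,0],[0,0,8.6],0.95],[[-4,-135,0],[0,0,8.6],0.95],[[-5,-180,0],[0,0,8.6],0.95],[[-6,-225,0],[0,0,8.6],0.95]]'; python3 -m jog '[[[0,-30,0],[0,0,0],0.95],[[0,-50,0],[0,0,0],0.95],[[0,-50,0],[0,0,0],0.95]]'; python3 -c "
from h import *
print(rows([.4879,.014,.022],80.5))"
```

```text
t: 24.65
ee_pos: [0.4878, -0.0444, 0.1072]
eef_rot: [-0.0, 0.997, -0.082, 0.0]
wrist_force: [0.5, 0.4, -0.3]
finger_gap: 0.244
gripper_force: 15.0
t: 24.95
ee_pos: [0.4968, 0.0072, 0.1071]
eef_rot: [-0.001, 0.997, -0.078, 0.0]
wrist_force: [0.1, 0.1, -0.6]
finger_gap: 0.245
gripper_force: 15.0
[array([-9.9, -5. , 85.1]), array([-0.2, -0. ,  0.5])]
```

```bash
python3 -m jog '[[[-10,-5,10],[0,0,0],0.95],[[-10,-5,45],[0,0,0],0.95],[[-10,-5,80],[0,0,0],0.95],[[-10,-5,80],[0,0,0],0.95],[[-10,-5,80],[0,0,0],0.68]]';python3 -m jog '[[[0,0,0],[0,0,0],0.66],[[0,0,0],[0,0,0],0.66],[[0,0,-45],[0,0,0],0.66],[[0,0,-90],[0,0,0],0.6],[[0,0,-130],[0,0,0],0.5]]';python3 -m jog '[[[0,45,-10],[0,0,0],0.5],[[0,90,-10],[0,0,0],0.5],[[0,135,-10],[0,0,-8],0.5],[[0,180,-10],[0,0,-16],0.5],[[0,225,-10],[0,0,-24],0.5]]'; python3 - <<'E'
from h import *
s=cam('side'); 
hsv=cv2.cvtColor(np.ascontiguousarray(s["color"]),cv2.COLOR_RGB2HSV)
for n,a,b in(('b',(100,70,40),(130,255,255)),('p',(0,50,170),(12,140,255))):
    m=cv2.inRange(hsv,a,b); m[:255]=0;m[320:]=0;m[:,:340]=0;m[:,440:]=0
    k,l,st,ce=cv2.connectedComponentsWithStats(m)
    for i in range(1,k):
        if st[i][4]>5: print(n,ce[i].round(1),st[i][4],onz(s,*ce[i],.01).round(4))
t=cam('top'); a=cv2.resize(t['color'][130:250,265:445],None,fx=4,fy=4,interpolation=2); b=cv2.resize(s['color'][220:340,340:440],None,fx=4,fy=4,interpolation=2)
cv2.imwrite('pics/p8.png',cv2.resize(np.hstack([a,b])[:,:,::-1],(800,343)))
print(rows([.458,-.357,.005],108),rows([.458,-.357,.005],98))
E
```

```text
t: 25.45
ee_pos: [0.4864, 0.0084, 0.0269]
eef_rot: [0.0, 0.997, -0.082, -0.001]
wrist_force: [-0.3, -0.2, 0.1]
finger_gap: 0.307
gripper_force: 0.0
t: 25.95
ee_pos: [0.4871, 0.0095, 0.1594]
eef_rot: [-0.0, 0.997, -0.082, 0.0]
wrist_force: [0.6, -0.4, -0.3]
finger_gap: 0.469
gripper_force: 0.0
t: 26.45
ee_pos: [0.45, -0.2145, 0.168]
eef_rot: [0.001, 0.991, 0.13, 0.0]
wrist_force: [0.6, 0.5, -0.5]
finger_gap: 0.498
gripper_force: 0.0
b [423.4 269.5] 121 [ 0.6101 -0.3177  0.01  ]
b [377.6 294.2] 67 [ 0.4511 -0.3593  0.01  ]
b [416.3 300.4] 22 [ 0.5429 -0.41    0.01  ]
p [383.6 290.7] 26 [ 0.4716 -0.3533  0.01  ]
[array([-21.7, 133.2, 163.3]), array([ 0.3,  0.2, -4.1])] [array([-21.7, 133.2, 163.3]), array([0.3, 0.1, 5.9])]
```

View pics/p8.png

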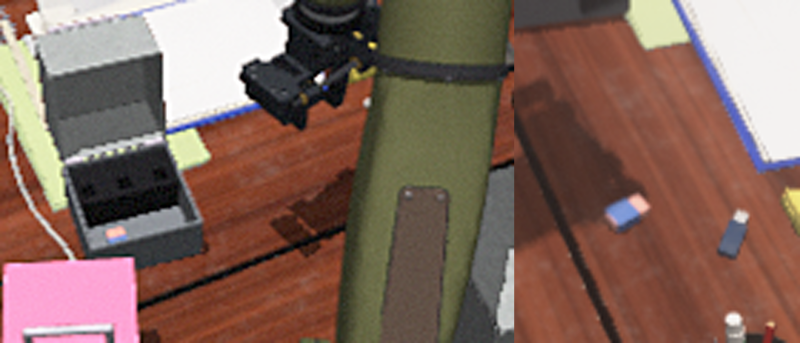

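Eraser 1 lies in the tray at crop top (117,235). Eraser 2 is at crop side (628,212) and the USB at (735,233), neither moved. Next is eraser 2.

```bash
python3 -m jog '[[[-8,45,0],[0,0,-2],0.5],[[-16,90,20],[0,0,-4],0.5],[[-22,133,50],[0,0,-4],0.5],[[-22,133,90],[0,0,-4],0.5],[[-22,133,115],[0,0,-4],0.5]]'; python3 -c "
from h import *
print(rows([.458,-.357,.005],108))"
```

```text
t: 27.05
ee_pos: [0.4615, -0.348, 0.0503]
eef_rot: [0.0, 0.987, 0.16, -0.001]
wrist_force: [-0.5, 0.2, -0.4]
finger_gap: 0.496
gripper_force: 0.0
[array([-6.1,  7.4, 45.3]), array([0. , 0.1, 0.4])]
```

```bash
python3 -m jog '[[[-4,5,25],[0,0,0],0.5],[[-4,5,44],[0,0,0],0.5],[[-4,5,44],[0,0,0],0.5],[[-4,5,44],[0,0,0],0.95],[[-4,5,44],[0,0,0],0.95]]';python3 -m jog '[[[0,0,0],[0,0,0],0.95],[[0,0,0],[0,0,0],0.95],[[0,0,-45],[0,0,0],0.95],[[0,0,-90],[0,0,0],0.95],[[0,0,-105],[0,0,0],0.95]]'; python3 -c "
from h import *
print(rows([.4771,-.0499,.11],80.5))"
```

```text
t: 27.55
ee_pos: [0.4614, -0.3527, 0.0092]
eef_rot: [0.001, 0.987, 0.162, 0.0]
wrist_force: [0.1, 0.2, 0.7]
finger_gap: 0.343
gripper_force: 0.0
t: 28.05
ee_pos: [0.4624, -0.3537, 0.1168]
eef_rot: [0.002, 0.987, 0.162, 0.002]
wrist_force: [0.7, -0.9, -0.5]
finger_gap: 0.243
gripper_force: 15.0
[array([ 110.9, -283.3,    5.9]), array([ 0.2, -0.2, 28.1])]
```

```bash
python3 -m jog '[[[17,-43,0],[0,0,6],0.95],[[34,-86,0],[0,0,12],0.95],[[51,-129,0],[0,0,18],0.95],[[68,-172,0],[0,0,24],0.95],[[85,-215,0],[0,0,28],0.95]]'; python3 -m jog '[[[0,-40,0],[0,0,0],0.95],[[0,-76,0],[0,0,0],0.95],[[0,-76,0],[0,0,0],0.95],[[0,-76,0],[0,0,0],0.95]]'; python3 -c "
from h import *
print(rows([.478,-.046,.024],80.5))"
```

```text
t: 28.55
ee_pos: [0.4723, -0.12, 0.113]
eef_rot: [0.0, 0.996, -0.084, -0.0]
wrist_force: [2.0, -0.0, 0.1]
finger_gap: 0.244
gripper_force: 15.0
t: 28.95
ee_pos: [0.4848, -0.046, 0.1129]
eef_rot: [-0.0, 0.997, -0.081, -0.0]
wrist_force: [-0.4, -0.9, -0.5]
finger_gap: 0.244
gripper_force: 15.0
[array([-6.6,  1.1, 88.9]), array([-0. ,  0. ,  0.3])]
```

```bash
python3 -m jog '[[[-7,1,10],[0,0,0],0.95],[[-7,1,45],[0,0,0],0.95],[[-7,1,84],[0,0,0],0.95],[[-7,1,84],[0,0,0],0.95],[[-7,1,84],[0,0,0],0.68]]';python3 -m jog '[[[0,0,0],[0,0,0],0.67],[[0,0,0],[0,0,0],0.67],[[0,0,-45],[0,0,0],0.67],[[0,0,-90],[0,0,0],0.6],[[0,0,-130],[0,0,0],0.5]]';python3 -m jog '[[[0,45,-10],[0,0,-8],0.5],[[0,90,-10],[0,0,-16],0.5],[[0,135,-10],[0,0,-24],0.5],[[0,180,-10],[0,0,-32],0.5],[[0,225,-10],[0,0,-40],0.5]]'; python3 - <<'E'
from h import *
for n,w in(('side',(400,280,435,320)),('top',(380,150,420,185))):
    s=cam(n); hsv=cv2.cvtColor(np.ascontiguousarray(s["color"]),cv2.COLOR_RGB2HSV)
    m=cv2.inRange(hsv,(95,60,20),(130,255,150)); k=np.zeros_like(m); k[w[1]:w[3],w[0]:w[2]]=m[w[1]:w[3],w[0]:w[2]]
    if k.any():
        P=np.array([onz(s,x,y,.006)[:2] for y,x in np.argwhere(k)]); c=P.mean(0); e=np.linalg.eigh(np.cov(P.T)); v=e[1][:,1]; print(n,len(P),c.round(4),np.degrees(np.arctan2(v[1],v[0])).round(1),np.ptp((P-c)@v),np.ptp((P-c)@e[1][:,0]))
t=cam('top');s=cam('side'); a=cv2.resize(t['color'][130:250,265:445],None,fx=4,fy=4,interpolation=2); b=cv2.resize(s['color'][220:340,340:440],None,fx=4,fy=4,interpolation=2)
cv2.imwrite('pics/p9.png',cv2.resize(np.hstack([a,b])[:,:,::-1],(800,343)))
E
```

```text
t: 29.45
ee_pos: [0.4767, -0.0481, 0.0287]
eef_rot: [0.0, 0.997, -0.083, -0.001]
wrist_force: [1.0, -0.5, 0.4]
finger_gap: 0.307
gripper_force: 0.0
t: 29.95
ee_pos: [0.4777, -0.0468, 0.1616]
eef_rot: [0.0, 0.997, -0.082, 0.0]
wrist_force: [0.9, 1.5, -0.3]
finger_gap: 0.47
gripper_force: 0.0
t: 30.45
ee_pos: [0.4406, -0.2709, 0.1704]
eef_rot: [0.001, 0.964, 0.267, 0.0]
wrist_force: [1.3, -0.4, -0.0]
finger_gap: 0.502
gripper_force: 0.0
side 43 [ 0.5421 -0.4111] -135.2 0.03517848483848522 0.014041627070923718
top 86 [ 0.5689 -0.3998] 151.8 0.11667887938849508 0.1215599131525387
```

View pics/p9.png

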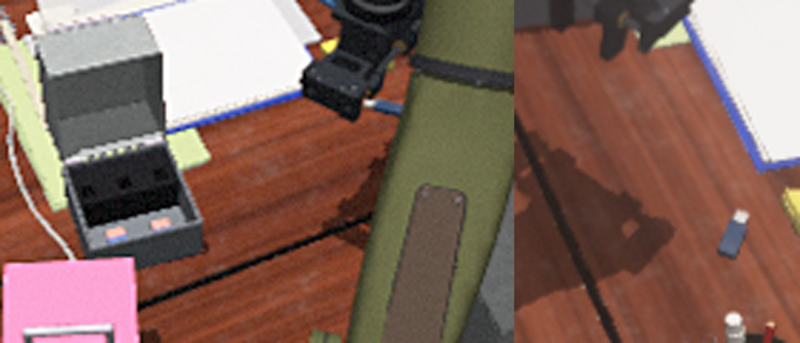

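Both erasers are in the tray, at crop top (117,235) and (160,225). The USB is at crop side (733,233) with a yaw of about 45°. Next is the USB.

```bash
python3 -c "
from h import *
print(rows([.545,-.408,.05],135))"
```

```text
[array([ 20.8, 171.5, 119.9]), array([  0.1,   0. , -14.6])]
```

```bash
python3 -m jog '[[[5,45,0],[0,0,-7],0.5],[[10,90,20],[0,0,-14.5],0.5],[[16,135,60],[0,0,-14.5],0.5],[[21,171,95],[0,0,-14.5],0.5],[[21,171,120],[0,0,-14.5],0.5]]'; python3 -m jog '[[[0,0,0],[0,0,0],0.5],[[0,0,0],[0,0,0],0.5]]'; python3 -c "
from h import *
print(rows([.545,-.408,.004],135))"
```

```text
t: 31.15
ee_pos: [0.5496, -0.4066, 0.0481]
eef_rot: [0.002, 0.924, 0.383, 0.001]
wrist_force: [-0.2, 0.3, -0.1]
finger_gap: 0.499
gripper_force: 0.0
t: 31.35
ee_pos: [0.547, -0.4023, 0.0491]
eef_rot: [-0.001, 0.923, 0.385, -0.0]
wrist_force: [0.2, 0.5, 0.4]
finger_gap: 0.5
gripper_force: 0.0
[array([-5.4,  2.7, 45.1]), array([-0.1, -0. ,  0.3])]
```

```bash
python3 -m jog '[[[-5,3,25],[0,0,0],0.5],[[-5,3,45],[0,0,0],0.5],[[-5,3,45],[0,0,0],0.5],[[-5,3,45],[0,0,0],0.95],[[-5,3,45],[0,0,0],0.95]]';python3 -m jog '[[[-0,0,0],[0,0,0],0.95],[[0,0,0],[0,0,0],0.95],[[0,0,-45],[0,0,0],0.95],[[0,0,-90],[0,0,0],0.95],[[0,0,-115],[0,0,0],0.95]]'; python3 -c "
from h import *
print(rows([.4829,-.0154,.12],80.5))"
```

```text
t: 31.85
ee_pos: [0.5457, -0.4105, 0.0049]
eef_rot: [0.0, 0.923, 0.384, 0.0]
wrist_force: [0.1, -0.8, -0.4]
finger_gap: 0.345
gripper_force: 0.0
t: 32.35
ee_pos: [0.5465, -0.4113, 0.1224]
eef_rot: [0.002, 0.923, 0.384, 0.001]
wrist_force: [1.3, -0.3, -0.2]
finger_gap: 0.198
gripper_force: 15.0
[array([ 235.7, -324.4,    1.3]), array([ 0.2, -0.2, 54.6])]
```

```bash
python3 -m jog '[[[26,-36,0],[0,0,8],0.95],[[52,-72,0],[0,0,16],0.95],[[78,-108,0],[0,0,24],0.95],[[104,-144,0],[0,0,32],0.95],[[130,-180,0],[0,0,40],0.95]]'; python3 -m jog '[[[0,-44,0],[0,0,7],0.95],[[0,-88,0],[0,0,14.5],0.95],[[0,-132,0],[0,0,14.5],0.95],[[0,-132,0],[0,0,14.5],0.95]]'; python3 -c "
from h import *
print(rows([.4829,-.0154,.028],80.5))"
```

```text
t: 32.85
ee_pos: [0.5087, -0.19, 0.1191]
eef_rot: [-0.0, 0.999, 0.042, 0.0]
wrist_force: [0.1, -0.0, -0.8]
finger_gap: 0.199
gripper_force: 15.0
t: 33.25
ee_pos: [0.4971, -0.0515, 0.1189]
eef_rot: [-0.003, 0.997, -0.075, -0.001]
wrist_force: [0.9, 0.1, -0.7]
finger_gap: 0.199
gripper_force: 15.0
[array([-19.3, -33.1,  91.1]), array([-0.3,  0.1,  0.9])]
```

```bash
python3 -m jog '[[[-19,-32,0],[0,0,0.5],0.95],[[-19,-32,20],[0,0,0.5],0.95],[[-19,-32,60],[0,0,0.5],0.95],[[-19,-32,88],[0,0,0.5],0.95],[[-19,-32,88],[0,0,0.5],0.95]]';python3 -m jog '[[[0,0,0],[0,0,0],0.7],[[0,0,0],[0,0,0],0.7],[[0,0,0],[0,0,0],0.7],[[0,0,-45],[0,0,0],0.7],[[0,0,-90],[0,0,0],0.7]]';python3 -m jog '[[[0,0,-50],[0,0,0],0.7],[[0,0,-100],[0,0,0],1],[[0,0,-150],[0,0,0],1],[[0,0,-180],[0,0,0],1],[[0,0,-180],[0,0,0],1]]'; python3 - <<'E'
from h import *
t=cam('top');s=cam('side'); a=cv2.resize(t['color'][100:250,200:400],None,fx=4,fy=4,interpolation=2); b=cv2.resize(s['color'][100:250,300:440],None,fx=4,fy=4,interpolation=2)
cv2.imwrite('pics/p10.png',cv2.resize(np.hstack([a,b])[:,:,::-1],(800,353)))
E
```

```text
t: 33.75
ee_pos: [0.4819, -0.0257, 0.0281]
eef_rot: [0.0, 0.996, -0.086, -0.003]
wrist_force: [-1.0, -0.2, 0.1]
finger_gap: 0.201
gripper_force: 15.0
t: 34.25
ee_pos: [0.4827, -0.0255, 0.1213]
eef_rot: [0.0, 0.996, -0.086, -0.002]
wrist_force: [1.0, -0.5, 1.2]
finger_gap: 0.296
gripper_force: 0.0
t: 34.75
ee_pos: [0.4862, -0.0256, 0.3059]
eef_rot: [-0.001, 0.996, -0.086, 0.005]
wrist_force: [0.8, -0.5, -0.5]
finger_gap: 0.003
gripper_force: 0.0
```

View pics/p10.png

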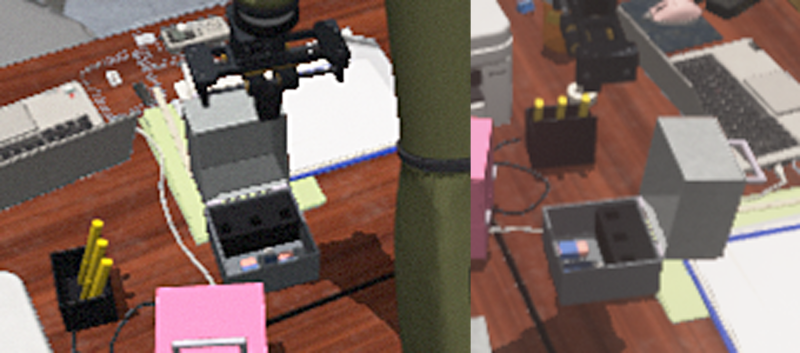

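```bash
python3 - <<'E'
from h import *
t=cam('top');s=cam('side')
for z in(.05,.1,.15): print('laptop',onz(t,258,150,z).round(3))
S=lambda x,y:(300+(x-470)*1360/800/4,100+y*1360/800/4)
for p in[(765,168),(738,146)]: print('bar',onz(s,*S(*p),.155).round(3))
print(rows([.747,-.060,.30],80.5))
E
python3 -m jog '[[[45,0,0],[0,0,0],1],[[90,0,0],[0,0,0],1],[[135,0,0],[0,0,0],1],[[180,0,0],[0,0,0],1],[[225,0,0],[0,0,0],1]]'
```

```text
laptop [0.819 0.058 0.05 ]
laptop [0.767 0.071 0.1  ]
laptop [0.714 0.083 0.15 ]
bar [ 0.719 -0.069  0.155]
bar [ 0.706 -0.015  0.155]
[array([266.4, -11.3,  -1.2]), array([ 0. ,  0.2, -0.4])]
t: 35.45
ee_pos: [0.706, -0.0642, 0.2978]
eef_rot: [0.0, 0.996, -0.086, -0.003]
wrist_force: [1.8, 0.4, 0.4]
finger_gap: 0.002
gripper_force: 0.0
```

```bash
python3 -m jog '[[[42,-10,0],[0,0,0],1],[[42,-10,35],[0,0,0],1],[[42,-10,80],[0,0,0],1],[[42,-10,125],[0,0,0],1],[[42,-10,160],[0,0,0],1]]'; python3 -m jog '[[[0,0,0],[0,0,0],1],[[0,0,0],[0,0,0],1]]'
```

```text
t: 35.95
ee_pos: [0.7455, -0.061, 0.1345]
eef_rot: [0.0, 0.996, -0.086, -0.004]
wrist_force: [-0.4, 0.3, 0.3]
finger_gap: 0.005
gripper_force: 0.0
t: 36.15
ee_pos: [0.7477, -0.0612, 0.139]
eef_rot: [0.0, 0.996, -0.086, -0.002]
wrist_force: [0.4, 0.3, 0.5]
finger_gap: 0.004
gripper_force: 0.0
```

```bash
python3 -m jog '[[[-12,0,0],[0,0,0],1],[[-22,0,0],[0,0,0],1],[[-32,0,-12],[0,0,0],1],[[-43,0,-25],[0,0,0],1],[[-56,0,-36],[0,0,0],1]]'; python3 -m jog '[[[-13,0,-9],[0,0,0],1],[[-24,0,-16],[0,0,0],1],[[-35,0,-20],[0,0,0],1],[[-47,0,-24],[0,0,0],1],[[-59,0,-28],[0,0,0],1]]'; python3 -m jog '[[[-12,0,-2],[0,0,0],1],[[-24,0,-4],[0,0,0],1],[[-36,0,-5],[0,0,0],1],[[-48,0,-5],[0,0,0],1],[[-48,0,-5],[0,0,0],1]]'; python3 - <<'E'
from h import *
t=cam('top');s=cam('side'); a=cv2.resize(t['color'][100:250,200:400],None,fx=4,fy=4,interpolation=2); b=cv2.resize(s['color'][100:250,300:440],None,fx=4,fy=4,interpolation=2)
cv2.imwrite('pics/p11.png',cv2.resize(np.hstack([a,b])[:,:,::-1],(800,353)))
E
```

```text
t: 36.65
ee_pos: [0.6958, -0.0523, 0.1804]
eef_rot: [0.0, 0.996, -0.086, 0.003]
wrist_force: [1.9, -1.5, -0.5]
finger_gap: 0.007
gripper_force: 1.0
t: 37.15
ee_pos: [0.6374, -0.0419, 0.2081]
eef_rot: [-0.0, 0.996, -0.086, 0.003]
wrist_force: [0.9, 0.8, 0.3]
finger_gap: 0.004
gripper_force: 0.4
t: 37.65
ee_pos: [0.5883, -0.0331, 0.2122]
eef_rot: [-0.0, 0.996, -0.086, 0.001]
wrist_force: [0.3, -0.8, 0.4]
finger_gap: 0.005
gripper_force: 0.0
```

View pics/p11.png

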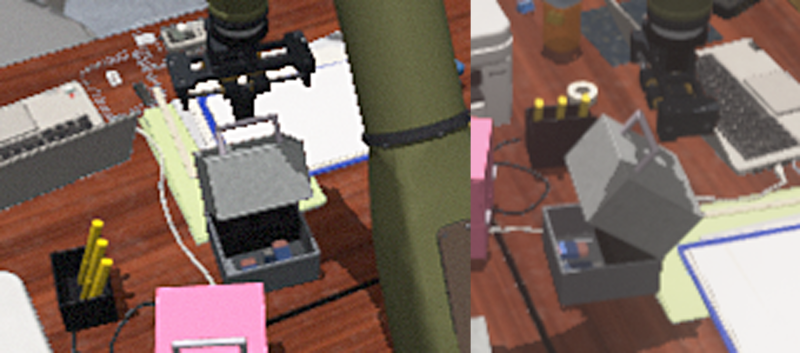

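The lid is past its balance and falling shut, with the bar at crop side (640,120). I'll lift clear and let it close.

```bash
python3 -m jog '[[[5,0,-20],[0,0,0],1],[[5,0,-60],[0,0,0],1],[[5,0,-100],[0,0,0],1],[[5,0,-130],[0,0,0],1],[[5,0,-130],[0,0,0],1]]';python3 -m jog '[[[0,0,0],[0,0,0],1],[[0,0,0],[0,0,0],1],[[0,0,0],[0,0,0],1],[[0,0,0],[0,0,0],1],[[0,0,0],[0,0,0],1]]';python3 -m jog '[[[0,0,0],[0,0,0],1],[[0,0,0],[0,0,0],1],[[0,0,0],[0,0,0],1],[[0,0,0],[0,0,0],1],[[0,0,0],[0,0,0],1]]'; python3 -m jog '[[[0,0,0],[0,0,0],1],[[0,0,0],[0,0,0],1],[[0,0,0],[0,0,0],1],[[0,0,0],[0,0,0],1],[[0,0,0],[0,0,0],1]]';python3 - <<'E'
from h import *
t=cam('top');s=cam('side'); a=cv2.resize(t['color'][100:250,200:400],None,fx=4,fy=4,interpolation=2); b=cv2.resize(s['color'][100:250,300:440],None,fx=4,fy=4,interpolation=2)
cv2.imwrite('pics/p12.png',cv2.resize(np.hstack([a,b])[:,:,::-1],(800,353)))
E
```

```text
t: 38.25
ee_pos: [0.5967, -0.0343, 0.3451]
eef_rot: [-0.001, 0.996, -0.086, 0.005]
wrist_force: [0.2, -0.3, -0.2]
finger_gap: 0.005
gripper_force: 0.0
t: 38.75
ee_pos: [0.5927, -0.0342, 0.3387]
eef_rot: [0.0, 0.996, -0.086, -0.001]
wrist_force: [0.1, -0.9, -0.0]
finger_gap: 0.004
gripper_force: 0.0
t: 39.25
ee_pos: [0.5929, -0.0342, 0.3395]
eef_rot: [-0.0, 0.996, -0.086, -0.001]
wrist_force: [0.1, 0.1, -0.1]
finger_gap: 0.007
gripper_force: 0.0
t: 39.75
ee_pos: [0.5929, -0.0342, 0.3394]
eef_rot: [-0.0, 0.996, -0.086, -0.001]
wrist_force: [0.1, 0.0, 0.1]
finger_gap: 0.003
gripper_force: 0.0
```

View pics/p12.png

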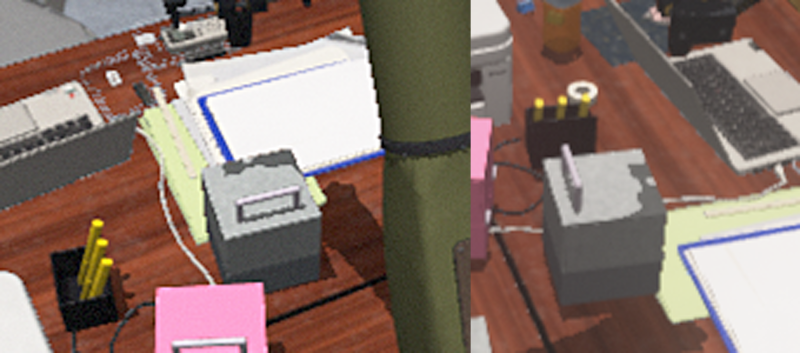

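The lid is shut flat (crop side (605,185)), the markers lean in the upright cup, and the arm is clear.

```bash
python3 -c "
from plant import env
print(env.finish_job())"
```

```text
the job is handed in; nothing more can be done
None
```

I handed the job in at about 40 s with no verdict returned: the last pictures show the lid shut, all three markers leaning on the upright cup's raised side, both erasers and the USB stick put in the tray before closing, and the arm clear; the tape looked unmoved, and I never went near the note pad but did not re-check it at the end.

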